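# Unload the ratchet fruit press

## Robot

A 6-joint arm with a two-finger parallel gripper is mounted at the origin on the work surface. World frame = base frame: x ahead of the robot, y to its left, z up, the work surface at z = 0. Lengths are in m, angles in rad, forces in N, time in s.
With the tool pointing down it reaches from about 0.425 to 0.95 m from the base axis. Payload 3.5 kg.
Tool frame: the origin (TCP) lies on the centre line of the jaws, within the pads' length; the fingertips stand tip_extent ahead of it and the grasp point (between the pads) lies 2 mm behind it (tip_extent is the distance from the TCP to the fingertips, in m); z points along the fingers, y is the direction in which the jaws open and shut (so a half turn about z gives the same grasp; the last joint's range is limited). The gripper opens to 85 mm and grips with 20 to 120 N. Pads are 22 mm wide; open, the fingers measure 114 mm over their backs; the gripper's body (76 mm by 85 mm) begins 54 mm behind the grasp point. The pads swing forward as they close: fully open they stand 13 mm farther back than shut.
Start: joints at [-1.449, 0.286, 1.577, -0, 1.279, -0.15], TCP at [0.181, -0.65, 0.248] pointing down, gripper open.
Joint ranges: [-2.77, 2.77], [-0.9, 2.22], [0.21, 2.48], [-1.53, 4.67], [0.24, 2.81], [-2.84, 2.84]. Speed limits (rad/s): [2.79, 2.79, 3.14, 3.14, 3.14, 3.14].

## Interface

Orientations are given as a unit quaternion [x, y, z, w].
In Python, from plant import * gives the robot as it stands.
- The arm moves only by the shell command python3 -m crank 'ROWS' [FORCE]. ROWS is JSON, a list of rows, each a list of 7 numbers: the gripper's target within -1 to 1 (shut at 1, half-way at 0, fully open at -1), then the shift along the tool's x, y, z in cm, then the turn, a rotation vector about the tool's x, y, z in degrees. In form: [[fingers, tx, ty, tz, wx, wy, wz], ...]. A call has 1 to 5 rows; each row shifts and turns the commanded pose from where the row before left it, along the tool's axes as they then stand; what a row does not reach is not made up. A row lasts 1/10 s, in which the tool goes at most 50 mm and 8.59 degrees, less where a joint would pass 70% of its speed; a pose out of reach is approached as far as the arm can. A call is refused whole if a number of a shift passes 5 or a number of a turn 8.59, either way. A call with a gripper value outside its range is refused whole. The fingers move at their own pace and stop on an object; FORCE is the grip in N (left out, the last holds). Time passes only in rows, so rows that do not move let the fingers close. It gives the time, the measured TCP pose, the force and the opening at its end, in the units of the state.
- get_state(): the state, without advancing time (a new reading comes with each control period).
- read_camera(name): name is "scene" or "side" or "wrist"; returns a dict with "color" (400x640x3 uint8, red, green, blue), "vfov" (degrees; the focal length in pixels is half the picture's height over the tangent of half this angle, whatever the lens; pixels are square), "cx", "cy" (the principal point, pixels), "cam_to_world" (4x4, takes a point from camera to world coordinates). Camera axes: x right, y up, looking along -z (the intrinsics and any distortion apply to the point x, -y, -z); pixel columns grow to the right and rows downward; lengths in m; the calibration is good to about 2 mm. A picture is of the moment at which its call begins. There is no depth.
- sign_off(): hands the job in, once; it reports no verdict.
Trained networks look in the newest picture that a camera, given by its name, has taken for a name from the list of things; names that differ only in an ending like _2 or _b are one class to them, and where a whole thing is asked for, a point or a joint stands for the part that bears it (a point fixed in the world has none). Each returns a list of dicts, best first, with "p" (0 to 1); they miss things now and then, are a little off and sometimes report something else, mostly with a low value. They report only what shows in the picture. A call takes as long as a camera call.
- trace(thing, camera): "pixels" (400x640 bool, what is visible of it) and "location" ([column, row] in pixels, amid what is visible of it).
- place_of(thing, camera): "location" ([column, row] in pixels: a listed point, or the origin of a listed thing).
The state is a dict: "time": time; "qpos": joint angles; "dq": joint speeds; "joint_efforts": joint torques, N m; "eef_pos": TCP position; "tcp_rot": TCP orientation; "contact_force": force on the tool from outside, world axes, zero at the start; "wrist_torque": the same for the moment, N m; "opening": opening from 0.0 (shut) to 1.0 (fully open).
Only numpy, scipy, OpenCV 4.12 (cv2) and the standard library are available. Lean on these libraries where they do the work, as an engineer would, in place of code of your own. Each camera call takes 0.05 s, during which the arm holds its last target.

## Task

Unload the small fruit press: flip the thumb lever on its ratchet head over to the loosening side (loosening is anticlockwise seen from above) and work the handle to and fro until the foot has risen out of the recess and stands clear above the wooden pressing block. Then draw the basket out by its lug until it stands upright on the base plate, wholly in front of the cross-beam but not over the front edge, and let go. Leave everything else on the counter where it is.

Things in the scene. Friction and masses are not known exactly. Their poses are not given: they have to be found in the camera images.
- press: Fruit press: wooden base, two steel columns, grey cross-beam; heavy, does not move. Origin: on the screw's vertical axis, at the counter top; -x is its front (faces the robot within 0.3 rad), z up. Columns at y = +/-85 mm, 26 mm thick. Threaded spindle, 21 mm thick, stands up on the axis to z = 340 mm and rises with the foot.
- base_front (a point): Middle of the front edge of the base plate, on its top: x = -210, y = 0, z = 45 mm in the press's frame, same axes. The flat steel top is 45 mm above the counter, 200 mm wide between 8 mm rims at left and right, open at the front, and runs back past the screw's axis.
- beam_front (a point): Middle of the front face of the cross-beam, 48 mm in front of the screw's axis, 221 mm above the counter. Beam: x +/-48, y +/-112, z 206 to 236 mm; nuts on it over the columns reach z 264. It overhangs the basket: beam and handle bar a gripper from coming straight down on the lug, but a tool leaning 20 to 40 degrees, fingers pointing forward and down, gets in below.
- handle_grip (a point): Middle of the black round grip of the ratchet handle (24 mm thick, 60 mm long), 160 mm from the screw's axis, 249 mm above the counter. Its x axis points outward along the handle, y to the anticlockwise side seen from above, z up. The handle is a level bar, 18 mm thick inside the grip; its end is 190 mm from the axis.
- handle (a joint): Handle angle, rad: 0 pointing to the press's front (-x), positive anticlockwise from above, stopped at +/-1.2; starts within +/-0.5. Stays where left. At the grip it takes about 2 to 5 N to swing back freely, 4 to 8 N to drive the screw. The wheel has 16 teeth, one per 0.39 rad; up to one tooth of swing is lost before the pawl catches in each driving stroke.
- pawl_tab (a point): Middle of the upturned steel tab of the thumb lever, on top of the handle between head and grip: 12 mm wide across the handle, 10 mm along it, 266 to 292 mm above the counter (point at 279). It is 49 mm outward of the lever's pin, which is on the handle 48 mm from the screw's axis. The grip beyond it tops out at 261 mm. x outward along the lever, z up.
- pawl (a joint): Angle of double pawl and thumb lever to the handle, rad, +/-0.32: positive = tab on the anticlockwise side (from above), up to 15 mm off the handle's line. Positive: anticlockwise strokes turn the screw, clockwise ones click freely (loosening). Negative, as at the start: the reverse. Springs over-centre past 0; may rest at only 0.12 on a tooth top until the handle moves. Flips at 1 to 2 N on the tab.
- foot (a joint): Height in m by which the spindle's foot (steel disc, 60 mm across, 12 mm thick, under the beam) has risen: 0 at the start, at most 0.0086. It starts in the recess (68 mm across, 3.5 mm deep) in the pressing block's top and holds the basket captive; at 3 mm it is level with the recess rim, from 4 mm it stands clear. 10 mm per whole turn of the screw, so at least two strokes.
- screw (a joint): Turn of the screw's ratchet wheel, rad: 0 at the start (cannot go lower), positive anticlockwise from above = loosening, at most 5.4. Stays where it is left.
- basket: Slotted round steel basket, 96 mm across (100 at the rim), 90 mm tall, with a light wooden pressing block stuck in it, its top 100 mm above the basket's bottom; 0.6 to 0.9 kg. Origin: centre of its underside, z up, -x to its lug. Starts on the base plate on the screw's axis, lug to the press's front within 0.25 rad.
- basket_lug (a point): Where to take the basket: middle of its dark wooden lug, a block 12 mm thick (along the basket's y), 30 mm tall, sticking out of the wall from 48 to 83 mm from the basket's centre. The point is 70 mm from the centre, 48 mm above the basket's bottom (93 mm above the counter on the base plate); axes as the basket's.
- jar_a: Red-filled glass jar, 74 mm across, 102 mm tall, steel lid; a bystander standing beside or in front of the press. Origin: centre of its underside.
- jar_b: Amber-filled glass jar, 74 mm across, 102 mm tall, steel lid; a bystander standing beside or in front of the press. Origin: centre of its underside.
- jar_c: Green-filled glass jar, 74 mm across, 102 mm tall, steel lid; a bystander standing beside or in front of the press. Origin: centre of its underside.
- dish: Shallow steel dish, 110 mm across, 30 mm tall, under the juice spout on the left of the press. A bystander.
- mug: White mug, 80 mm across, 85 mm tall, in front of the press to the left. A bystander.
- lime: Lime, 58 mm across, 54 mm tall, standing in front of the press to the left. A bystander.

How it is judged:
On the way, in this order (a step that is already met when the one before it is completed fails the run):
1. the thumb lever is flipped over to the loosening side (value of joint pawl above 0.06 rad), for 0.2 s.
2. the foot is wound up clear of the pressing block, at least 4 mm (value of joint foot above 0.004 m), for 0.2 s.
3. the basket stands on the base plate wholly in front of the cross-beam (x of basket in the frame of press between -0.162 and -0.096 m and y of basket in the frame of press between -0.05 and 0.05 m and z of basket in the frame of press between 0.039 and 0.051 m and angle between basket's own z axis and vertical below 0.1 rad), for 0.2 s.
At the end, for the whole second after the job is handed in: The thumb lever is on the loosening side, the foot is up at least 4 mm, and the basket stands still and upright (within 0.1 rad) on the base plate, its centre 96 to 162 mm in front of the screw's axis (so wholly in front of the beam and wholly on the plate) and within 50 mm of the middle sideways (all of step 3 and value of joint pawl above 0.05 rad and value of joint foot above 0.004 m and linear speed of basket below 0.02 m/s and velocity of joint screw below 0.05 rad/s); the robot touches nothing.
It fails at once if the basket is tipped by more than 0.35 rad (angle between basket's own z axis and vertical above 0.35 rad).
It fails at once if a bystander is pushed more than 40 mm (distance of any of jar_a, jar_b, jar_c, dish, mug, lime from where it was at the start of the episode above 0.04 m).
It also fails if it takes over 72 s, if anything falls off the work surface, if the arm or the gripper's body presses on something with over 40 N, if the wrist force passes 120 N, or if a joint passes its speed limit or range.

## Working session

There is one attempt and no reset: what is moved stays moved. The work goes in short steps, Python scripts to look and compute and a shell command to move; the robot and the scene stay as the last step left them, time stands still between calls to the robot, and variables do not carry over. Pictures are saved under pics/ and viewed, and the job is handed in when it is done.

```bash
ls; mkdir -p pics
python3 - <<'E'
from plant import *
import cv2
s=get_state(); print({k:(v if not hasattr(v,'round') else v) for k,v in s.items()})
for c in ["scene","side","wrist"]:
    r=read_camera(c); cv2.imwrite(f"pics/a_{c}.png",r["color"][:,:,::-1]); print(c,[k for k in r],r["vfov"],r["cx"],r["cy"],r["cam_to_world"])
    for k in r:
        if k not in("color","vfov","cx","cy","cam_to_world"): print(k,r[k])
E
```

```text
pics
{'time': 0.0, 'qpos': array([-1.44900259e+00,  2.87177204e-01,  1.57820042e+00, -3.27494231e-06,
        1.27862545e+00, -1.50020510e-01]), 'dq': array([ 0.00101036, -0.00028499, -0.00051602, -0.00151419,  0.00027337,
       -0.00108343]), 'joint_efforts': array([-7.40454325e-04, -4.05986452e+01, -2.92626715e+01, -1.79539520e-04,
        5.82563662e-03,  3.23519068e-06]), 'eef_pos': array([ 0.18116035, -0.64957818,  0.24692678]), 'tcp_rot': array([ 9.90778050e-01,  1.35489494e-01,  1.54417034e-05, -1.20511364e-03]), 'contact_force': array([ 0.11172446,  0.79415092, -0.73903174]), 'wrist_torque': array([-0.02612251, -0.02384826,  0.06247139]), 'opening': 0.9977336888714435}
scene ['color', 'vfov', 'cx', 'cy', 'cam_to_world'] 51.566461836147106 326.2244269298296 203.4859517974372 [[-0.04579894 -0.80058689  0.59746388  1.07661141]
 [ 0.99892133 -0.04128793  0.02124809  0.05386009]
 [ 0.00765711  0.59779256  0.80161426  0.87930422]
 [ 0.          0.          0.          1.        ]]
side ['color', 'vfov', 'cx', 'cy', 'cam_to_world'] 54.69368448032803 319.9331855755701 194.7804656790849 [[-0.90916784  0.20464938 -0.36267407  0.23177929]
 [-0.41609785 -0.48121447  0.77155376  0.70095622]
 [-0.01662601  0.85237977  0.52265889  0.6440182 ]
 [ 0.          0.          0.          1.        ]]
wrist ['color', 'vfov', 'cx', 'cy', 'cam_to_world'] 60.95849909314699 319.5799590725778 200.5467217641133 [[ 0.26855687  0.93012679  0.25048226  0.24523127]
 [-0.96325953  0.26009408  0.06694883 -0.63275873]
 [-0.00287805 -0.25925899  0.96580355  0.37383012]
 [ 0.          0.          0.          1.        ]]
```

View pics/a_scene.png

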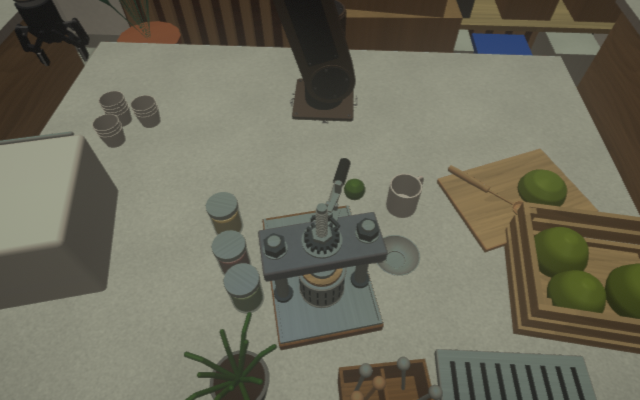

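View pics/a_side.png

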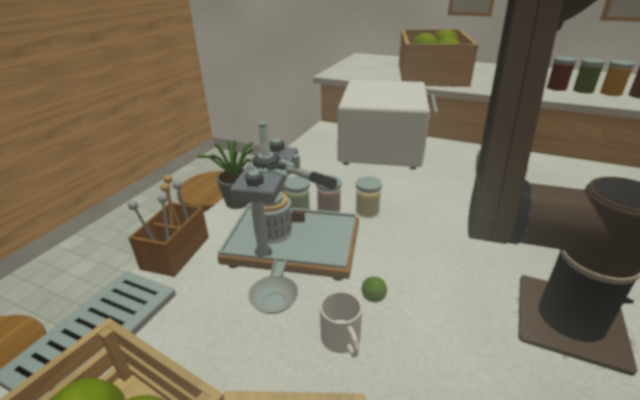

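```bash
cat > h.py <<'E'
from plant import *
import numpy as np, cv2
from scipy.spatial.transform import Rotation as R
cams={}
def cam(n,save=None):
    r=read_camera(n); cams[n]=r
    if save: cv2.imwrite(f"pics/{save}.png",r["color"][:,:,::-1])
    return r
def ray(n,px):
    r=cams[n]; f=200/np.tan(np.radians(r["vfov"])/2); T=r["cam_to_world"]
    d=np.array([(px[0]-r["cx"])/f,-(px[1]-r["cy"])/f,-1.]); d=T[:3,:3]@d
    return T[:3,3],d/np.linalg.norm(d)
def proj(n,p):
    r=cams[n]; f=200/np.tan(np.radians(r["vfov"])/2); T=r["cam_to_world"]
    q=T[:3,:3].T@(np.array(p)-T[:3,3]); return np.array([r["cx"]+f*q[0]/-q[2], r["cy"]-f*q[1]/-q[2]])
def atz(n,px,z):
    o,d=ray(n,px); return o+d*(z-o[2])/d[2]
def tri(obs):
    A=np.zeros((3,3));b=np.zeros(3);L=[]
    for n,px in obs:
        o,d=ray(n,px);P=np.eye(3)-np.outer(d,d);A+=P;b+=P@o;L.append((o,d))
    x=np.linalg.solve(A,b); return x,[np.linalg.norm(np.cross(x-o,d)) for o,d in L]
E
python3 - <<'E'
from h import *
np.set_printoptions(precision=4,suppress=True)
for c in["scene","side"]: cam(c)
Z=dict(press=0,base_front=.045,beam_front=.221,handle_grip=.249,pawl_tab=.279,basket=.045,basket_lug=.093,jar_a=0,dish=0,mug=0,lime=0)
for t,z in Z.items():
    ob=[]
    for c in["scene","side"]:
        l=place_of(t,c)
        for x in l[:3 if t=="jar_a" else 1]:
            print(t,c,round(x["p"],2),np.array(x["location"]).round(1),atz(c,x["location"],z))
        if l: ob.append((c,l[0]["location"]))
    if len(ob)==2 and t!="jar_a": print("   tri",*tri(ob))
print(get_state()["time"])
E
```

```text
press scene 0.69 [319.8 295.1] [0.6816 0.0279 0.    ]
press side 0.68 [271.8 247.6] [0.6846 0.0397 0.    ]
   tri [ 0.6843  0.0316 -0.0027] [np.float64(0.005212650399431935), np.float64(0.005212650399431935)]
base_front scene 0.61 [305.3 211.7] [ 0.4828 -0.0188  0.045 ]
base_front side 0.6 [357.7 239.3] [ 0.4727 -0.0274  0.045 ]
   tri [ 0.4759 -0.0228  0.0431] [np.float64(0.005739189938378004), np.float64(0.005739189938378063)]
beam_front scene 0.78 [316. 226.] [0.6404 0.0194 0.221 ]
beam_front side 0.61 [283.8 176.7] [0.6336 0.0372 0.221 ]
   tri [0.6393 0.0216 0.2143] [np.float64(0.003718971332984198), np.float64(0.003718971332984378)]
handle_grip scene 0.93 [339.8 172.9] [0.5288 0.0609 0.249 ]
handle_grip side 0.65 [319.1 179.6] [0.5327 0.0634 0.249 ]
   tri [0.5316 0.062  0.2499] [np.float64(0.0019333514387905551), np.float64(0.001933351438790493)]
pawl_tab scene 0.84 [336.8 188.4] [0.5932 0.056  0.279 ]
pawl_tab side 0.54 [295.4 159.9] [0.5919 0.0537 0.279 ]
   tri [0.5921 0.0553 0.279 ] [np.float64(0.0010894502537493866), np.float64(0.0010894502537494855)]
basket scene 0.56 [3
[... 667 characters left out ...]
5 -0.1412  0.    ]
jar_a side 0.66 [326.6 207.7] [ 0.6291 -0.1898  0.    ]
dish scene 0.68 [396.4 259.1] [0.5797 0.2072 0.    ]
dish side 0.66 [272.3 301.3] [0.5884 0.1999 0.    ]
   tri [0.5841 0.2059 0.0078] [np.float64(2.047150513371733e-05), np.float64(2.0471505133854264e-05)]
mug scene 0.97 [395.8 202.6] [0.4088 0.2151 0.    ]
mug side 0.86 [337.5 338.3] [0.42   0.2317 0.    ]
   tri [ 0.4157  0.2215 -0.0017] [np.float64(0.00936047620208201), np.float64(0.00936047620208195)]
lime scene 0.6 [353.6 193.2] [ 0.3828  0.1028 -0.    ]
lime side 0.91 [374.  299.8] [0.385  0.1058 0.    ]
   tri [ 0.3842  0.1039 -0.0002] [np.float64(0.0016482163799739127), np.float64(0.0016482163799739072)]
1.35
```

Both pictures show the press in the middle. In the scene view the handle runs from the head (about 322,225) to the grip (340,172), and the side view agrees with the detections. Next I'll refine the press pose by projecting a model over the pictures.

Run:
```python
from h import *
import plant
print([ (k,getattr(plant,k)) for k in dir(plant) if not k.startswith('_') and isinstance(getattr(plant,k),(int,float,list,dict,tuple))], [k for k in dir(plant) if not k.startswith('_')])
def draw(n,ax,ay,yaw,th,pw):
    im=cam(n)["color"][:,:,::-1].copy()
    S=4
    im=cv2.resize(im,None,fx=S,fy=S,interpolation=cv2.INTER_CUBIC)
    c,s=np.cos(yaw),np.sin(yaw)
    W=lambda x,y,z:np.array([ax+c*x-s*y,ay+s*x+c*y,z])
    def pt(p): return tuple(int(v) for v in (proj(n,p)+.5)*S)
    def line(a,b,col): cv2.line(im,pt(a),pt(b),col,1,cv2.LINE_AA)
    for z in(.206,.236):
        q=[W(x,y,z) for x,y in((-.048,-.112),(-.048,.112),(.048,.112),(.048,-.112))]
        for i in range(4): line(q[i],q[(i+1)%4],(0,0,255))
    q=[W(x,y,.045) for x,y in((0.05,-.1),(-.21,-.1),(-.21,.1),(.05,.1))]
    for i in range(3): line(q[i],q[i+1],(0,255,255))
    line(W(0,0,.24),W(0,0,.34),(255,0,255))
    hp=lambda r,z,o=0:W(-r*np.cos(th)+o*np.sin(th), -r*np.sin(th)-o*np.cos(th),z)
    line(hp(0,.249),hp(.19,.249),(0,255,0))
    for r in(.13,.19): line(hp(r,.249,-.012),hp(r,.249,.012),(0,255,0))
    p=th+pw
    t=lambda z:hp(.048,z)+np.array([c*-.049*np.cos(p)-s*-.049*np.sin(p),s*-.049*np.cos(p)+c*-.049*np.sin(p),0])
    line(t(.266),t(.292),(255,255,0))
    return im
i1=draw("scene",.6845,.0305,.25,-.45,-.25)
i2=draw("side",.6845,.0305,.25,-.45,-.25)
cv2.imwrite("pics/b_scene.png",i1[560:1160,980:1780]); cv2.imwrite("pics/b_side.png",i2[460:1060,880:1680])
np.set_printoptions(precision=4,suppress=True)
for t in ["handle_grip","pawl_tab","press","basket_lug","beam_front","base_front"]:
  for c in["scene","side"]:
    l=place_of(t,c); print(t,c,[(round(x["p"],2),np.array(x["location"]).round(1)) for x in l[:2]])
```

```text
[('tip_extent', 0.017)] ['Unreachable', 'get_state', 'place_of', 'read_camera', 'sign_off', 'tip_extent', 'trace']
handle_grip scene [(0.75, array([322.1, 289.3])), (0.6, array([345.4, 170.6]))]
handle_grip side [(0.88, array([321.7, 182.3]))]
pawl_tab scene [(0.69, array([338.9, 184.7]))]
pawl_tab side [(0.64, array([297.8, 163.4])), (0.45, array([340.5, 337.6]))]
press scene [(0.56, array([320. , 293.8]))]
press side [(0.64, array([272.9, 247.8]))]
basket_lug scene []
basket_lug side [(0.87, array([297. , 217.7])), (0.6, array([284.8, 174.9]))]
beam_front scene [(0.77, array([314.4, 225.1]))]
beam_front side [(0.91, array([282.8, 173. ])), (0.59, array([321.4, 180. ]))]
base_front scene [(0.91, array([304.2, 207.9])), (0.27, array([338.2, 190.5]))]
base_front side [(0.59, array([353.6, 239.5]))]
```

View pics/b_scene.png

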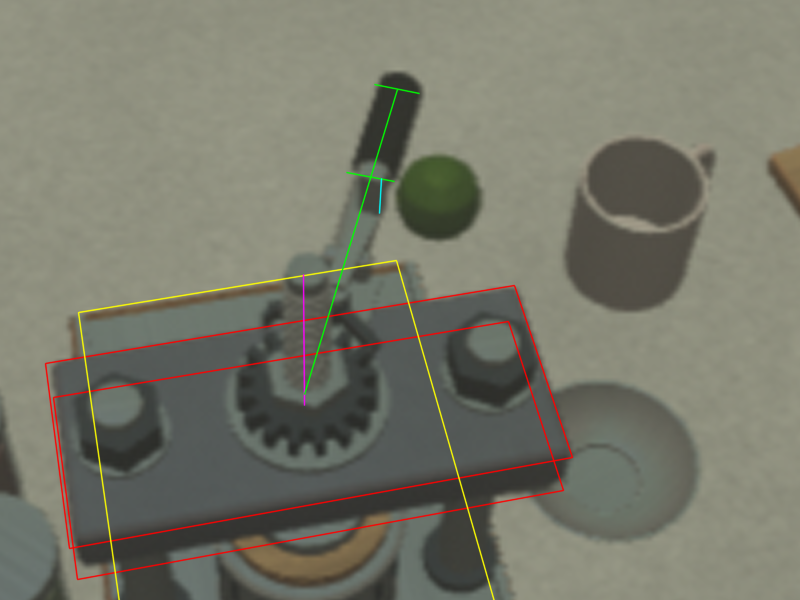

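View pics/b_side.png

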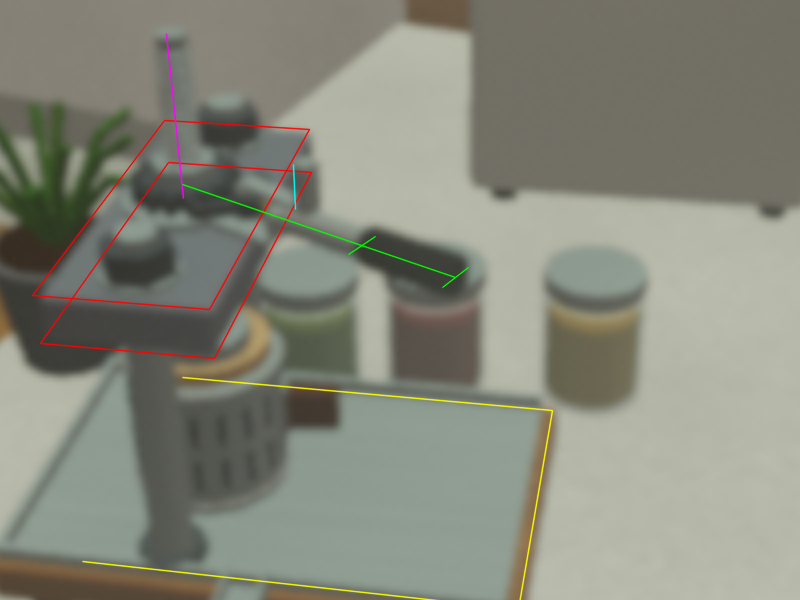

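The overlay fits within about 3 mm: press at roughly (0.683, 0.030), yaw 0.25, handle at about -0.45, and tab at about (0.592, 0.054). I'll raise the arm, turn it to match the handle, and move over.

```bash
cat >> h.py <<'E'
np.set_printoptions(precision=3,suppress=True)
def where(): 
    s=get_state(); return s,np.array(s["eef_pos"]),R.from_quat(s["tcp_rot"])
def rel(p,psi,lean=0):
    # target: tool x at yaw psi, leaned so fingers go forward; returns shift (cm, current axes), turn deg
    s,e,r=where()
    x=np.array([np.cos(psi),np.sin(psi),0]);y=np.array([np.sin(psi),-np.cos(psi),0]);z=np.array([0,0,-1.])
    T=R.from_matrix(np.stack([x,y,z],1))*R.from_rotvec([0,np.radians(lean),0])
    print("t",round(s["time"],2),"at",e,"F",np.array(s["contact_force"]).round(1),"op",round(s["opening"],2))
    print("shift cm",r.inv().apply(np.array(p)-e)*100,"turn deg",np.degrees((r.inv()*T).as_rotvec()))
E
python3 -m crank '[[-0.2,0,0,-4,0,0,8.5],[-0.2,0,0,-4,0,0,8.5],[-0.2,0,0,-3,0,0,8.5],[-0.2,0,0,0,0,0,0]]' 20
python3 -c "
from h import *
rel([.47,.06,.36],-.18);rel([.592,.055,.36],-.18)"
```

```text
time: 2.45
eef_pos: [0.1815, -0.652, 0.3659]
tcp_rot: [0.996, -0.087, 0.001, 0.006]
contact_force: [0.3, -0.4, 0.8]
opening: 0.6
t 2.45 at [ 0.182 -0.652  0.366] F [ 0.3 -0.4  0.8] op 0.6
shift cm [ 16.051 -75.128  -0.217] turn deg [ 0.656 -0.204  0.318]
t 2.45 at [ 0.182 -0.652  0.366] F [ 0.3 -0.4  0.8] op 0.6
shift cm [ 28.152 -76.753  -0.193] turn deg [ 0.656 -0.204  0.318]
```

```bash
python3 -m crank '[[-0.2,1,-4.7,0,0,0,0],[-0.2,1,-4.7,0,0,0,0],[-0.2,1,-4.7,0,0,0,0],[-0.2,1,-4.7,0,0,0,0],[-0.2,1,-4.7,0,0,0,0]]'
python3 -m crank '[[-0.2,1,-4.7,0,0,0,0],[-0.2,1,-4.7,0,0,0,0],[-0.2,1,-4.7,0,0,0,0],[-0.2,1,-4.7,0,0,0,0],[-0.2,1,-4.7,0,0,0,0]]'
python3 -m crank '[[-0.2,1,-4.7,0,0,0,0],[-0.2,1,-4.7,0,0,0,0],[-0.2,1,-4.7,0,0,0,0],[-0.2,1,-4.7,0,0,0,0],[-0.2,1,-4.7,0,0,0,0]]'
python3 -m crank '[[-0.2,1,-4.6,0,0,0,0],[-0.2,0,0,0,0,0,0],[-0.2,0,0,0,0,0,0]]'
python3 - <<'E'
from h import *
rel([.592,.055,.36],-.2)
for c in ["scene","side","wrist"]:
  cam(c,"c_"+c)
  for t in["pawl_tab","handle_grip"]: print(c,t,[(round(x["p"],2),np.array(x["location"]).round(1),atz(c,x["location"],.279 if t[0]=="p" else .249)) for x in place_of(t,c)[:2]])
E
```

```text
time: 2.95
eef_pos: [0.2713, -0.4252, 0.3569]
tcp_rot: [0.996, -0.086, -0.0, -0.001]
contact_force: [1.3, 0.5, 0.5]
opening: 0.597
time: 3.45
eef_pos: [0.3608, -0.2024, 0.3572]
tcp_rot: [0.996, -0.086, -0.0, -0.0]
contact_force: [1.4, 0.5, 0.1]
opening: 0.602
time: 3.95
eef_pos: [0.4505, 0.0205, 0.3574]
tcp_rot: [0.996, -0.086, -0.0, 0.0]
contact_force: [0.5, -1.6, 0.4]
opening: 0.598
time: 4.25
eef_pos: [0.468, 0.0629, 0.357]
tcp_rot: [0.996, -0.085, -0.001, 0.0]
contact_force: [0.1, 0.0, -0.4]
opening: 0.599
t 4.25 at [0.468 0.063 0.357] F [ 0.1  0.  -0.4] op 0.6
shift cm [12.359 -1.311 -0.326] turn deg [0.046 0.129 1.762]
scene pawl_tab [(0.82, array([334.4, 185.9]), array([0.587, 0.051, 0.279])), (0.31, array([305.1, 208.9]), array([0.643, 0.001, 0.279]))]
scene handle_grip [(0.97, array([345.8, 174. ]), array([0.531, 0.073, 0.249]))]
side pawl_tab [(0.83, array([297.4, 160.9]), array([0.586, 0.056, 0.279]))]
side handle_grip [(0.62, array([321. , 181.1]), array([0.526, 0.068, 0.249]))]
wrist pawl_tab [(0.76, array([289.8,   7.1]), array([0.589, 0.056, 0.279]))]
wrist handle_grip [(0.96, array([302.8, 125. ]), array([0.525, 0.062, 0.249])), (0.33, array([481.9,  11.4]), array([ 0.574, -0.061,  0.249]))]
```

View pics/c_wrist.png

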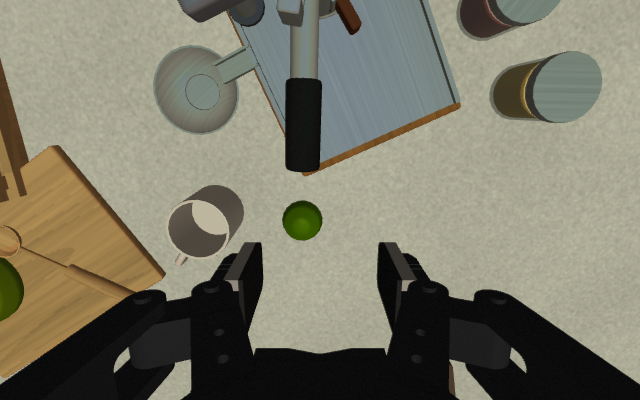

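The wrist view is clear. The handle is at column 303, parallel to the tool's x axis. The tab is at about (290,7), left of the bar (pawl about -0.15), and the lime sits well below at (302,220). I'll move over the tab and lower the fingers around it.

```bash
python3 -m crank '[[-0.2,4,-0.5,0,0,0,0],[-0.2,4,-0.5,0,0,0,0],[-0.2,4,-0.5,0,0,0,0],[-0.2,0,0,0,0,0,0],[-0.2,0,0,0,0,0,0]]'
python3 - <<'E'
from h import *
cam("wrist","d_wrist")
print([(x["p"],x["location"],atz("wrist",x["location"],.279)) for x in place_of("pawl_tab","wrist")[:2]])
rel([.588,.055,.283],-.17)
E
```

```text
time: 5.2
eef_pos: [0.5893, 0.0557, 0.3572]
tcp_rot: [0.996, -0.087, -0.001, 0.0]
contact_force: [0.4, -0.3, 0.1]
opening: 0.599
[(0.67, [321.4, 217.6], array([0.589, 0.054, 0.279]))]
t 5.3 at [0.588 0.056 0.359] F [ 0.8 -0.4  0.3] op 0.6
shift cm [-0.025  0.102  7.563] turn deg [-0.     0.001 -0.201]
```

View pics/d_wrist.png

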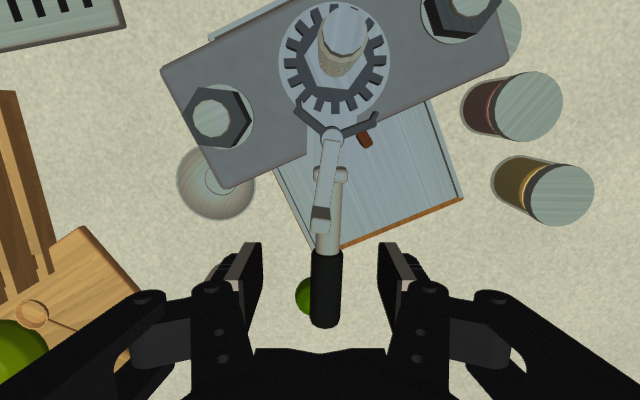

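```bash
python3 -m crank '[[-0.2,0,0,3,0,0,0],[-0.2,0,0,3,0,0,0],[-0.2,0,0,1.4,0,0,0],[-0.2,0,0,0,0,0,0]]'
python3 -m crank '[[-0.2,0,1,0,0,0,0],[-0.2,0,0.6,0,0,0,0],[-0.2,0,0,0,0,0,0]]'
python3 -m crank '[[-0.2,0,0.5,0,0,0,0],[-0.2,0,0.5,0,0,0,0],[-0.2,0,0,0,0,0,0]]'
python3 - <<'E'
from h import *
cam("wrist","e_wrist")
E
```

```text
time: 5.7
eef_pos: [0.5872, 0.0562, 0.2823]
tcp_rot: [0.996, -0.086, -0.002, 0.0]
contact_force: [-0.0, -0.4, -0.4]
opening: 0.598
time: 6.0
eef_pos: [0.587, 0.0392, 0.2864]
tcp_rot: [0.996, -0.087, 0.002, 0.0]
contact_force: [0.9, -0.2, -0.7]
opening: 0.598
time: 6.3
eef_pos: [0.5847, 0.0298, 0.2845]
tcp_rot: [0.996, -0.087, 0.0, 0.0]
contact_force: [0.2, -0.1, 0.5]
opening: 0.596
```

View pics/e_wrist.png

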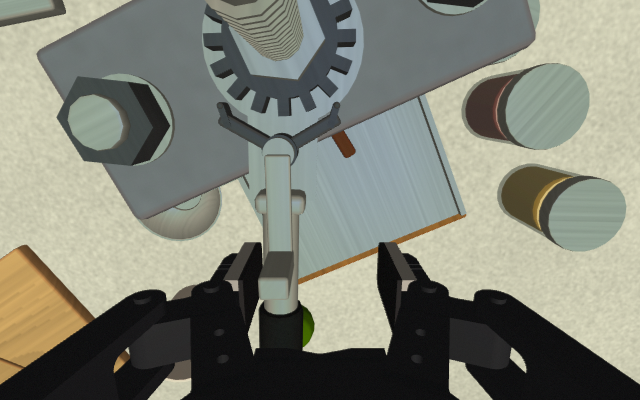

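The left finger has reached the tab (columns 260–290). I'll keep pushing in small steps.

```bash
python3 -m crank '[[-0.2,0,0.4,0,0,0,0],[-0.2,0,0.3,0,0,0,0],[-0.2,0,0,0,0,0,0]]'
python3 -m crank '[[-0.2,0,0.4,0,0,0,0],[-0.2,0,0.3,0,0,0,0],[-0.2,0,0,0,0,0,0]]'
python3 - <<'E'
from h import *
cam("wrist","f_wrist")
E
```

```text
time: 6.65
eef_pos: [0.5834, 0.0236, 0.2842]
tcp_rot: [0.996, -0.087, -0.0, -0.0]
contact_force: [0.7, 1.5, -1.7]
opening: 0.598
time: 6.95
eef_pos: [0.5822, 0.0164, 0.2843]
tcp_rot: [0.996, -0.087, -0.0, 0.0]
contact_force: [0.2, 2.1, 0.1]
opening: 0.604
```

View pics/f_wrist.png

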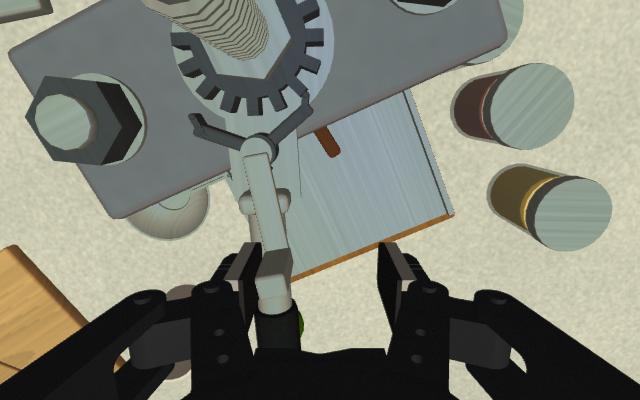

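```bash
python3 -m crank '[[-0.2,0,0.4,0,0,0,0],[-0.2,0,0.4,0,0,0,0],[-0.2,0,0,0,0,0,0]]'
python3 -m crank '[[-0.2,0,0.4,0,0,0,0],[-0.2,0,0.2,0,0,0,0],[-0.2,0,0,0,0,0,0]]'
python3 - <<'E'
from h import *
cam("wrist","g_wrist")
E
```

```text
time: 7.3
eef_pos: [0.5808, 0.0079, 0.2844]
tcp_rot: [0.996, -0.087, 0.0, 0.001]
contact_force: [1.1, 0.1, -0.2]
opening: 0.598
time: 7.6
eef_pos: [0.5797, 0.0023, 0.2845]
tcp_rot: [0.996, -0.087, -0.0, 0.0]
contact_force: [1.0, 1.1, 0.1]
opening: 0.608
```

View pics/g_wrist.png

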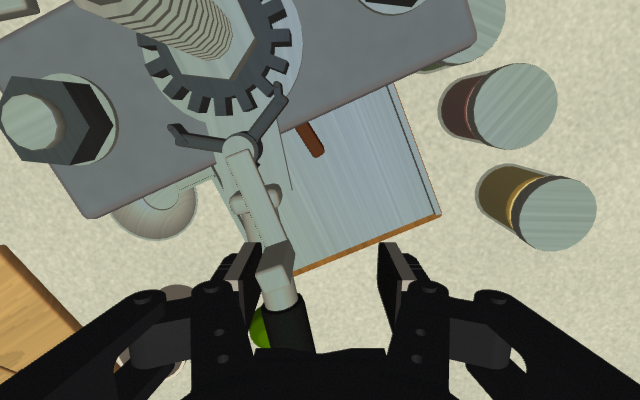

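Run:
```python
from h import *
im=cv2.imread("pics/g_wrist.png")[40:360,150:400]; cv2.imwrite("pics/g2.png",cv2.resize(im,None,fx=1.85*1,fy=1.85,interpolation=cv2.INTER_CUBIC))
cam("wrist");cam("scene","g_scene");cam("side","g_side")
for c in cams: print(c,[(x["p"],x["location"],atz(c,x["location"],.279)) for x in place_of("pawl_tab",c)[:1]],[(x["p"],x["location"],atz(c,x["location"],.249)) for x in place_of("handle_grip",c)[:1]])
```

```text
wrist [(0.68, [277.5, 265.7], array([0.585, 0.019, 0.279]))] [(0.92, [289.8, 344.6], array([0.523, 0.029, 0.249]))]
scene [(0.53, [322.5, 295.2], array([0.807, 0.04 , 0.279]))] [(0.72, [321.8, 170.9], array([0.525, 0.024, 0.249]))]
side [(0.63, [306.4, 153.7], array([0.584, 0.017, 0.279]))] [(0.97, [328.2, 173.2], array([0.526, 0.03 , 0.249]))]
```

View pics/g2.png

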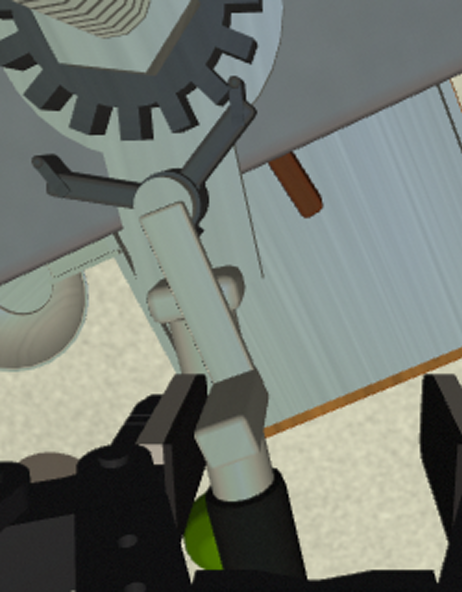

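The tab now lies on the anticlockwise side: estimated pawl is about +0.15 to +0.2, the right pawl arm is at the wheel, and the left arm is clear of it. I'll back off, lift, and move to the grip.

```bash
python3 -m crank '[[-0.2,0,-1,0,0,0,0],[-0.2,0,0,-4,0,0,0],[-0.2,0,0,-1,0,0,0],[-0.2,0,0,0,0,0,0]]'
python3 - <<'E'
from h import *
cam("wrist","h_wrist");cam("side","h_side")
for c in cams: print(c,[(x["p"],x["location"],atz(c,x["location"],.279)) for x in place_of("pawl_tab",c)[:1]],[(x["p"],x["location"],atz(c,x["location"],.249)) for x in place_of("handle_grip",c)[:1]])
rel([.524,.028,.246],.013)
E
```

```text
time: 8.5
eef_pos: [0.5827, 0.013, 0.3373]
tcp_rot: [0.996, -0.086, 0.003, 0.0]
contact_force: [1.0, 0.4, -0.1]
opening: 0.602
wrist [(0.57, [305.5, 225.3], array([0.586, 0.02 , 0.279]))] [(0.69, [315.8, 298.4], array([0.521, 0.026, 0.249]))]
side [(0.72, [306.4, 153.0], array([0.585, 0.014, 0.279]))] [(0.73, [304.1, 154.0], array([ 0.617, -0.035,  0.249]))]
t 8.8 at [0.581 0.013 0.332] F [-0.1 -0.4  1.4] op 0.6
shift cm [-5.848 -0.518  8.667] turn deg [ -0.012   0.167 -10.68 ]
```

View pics/h_wrist.png

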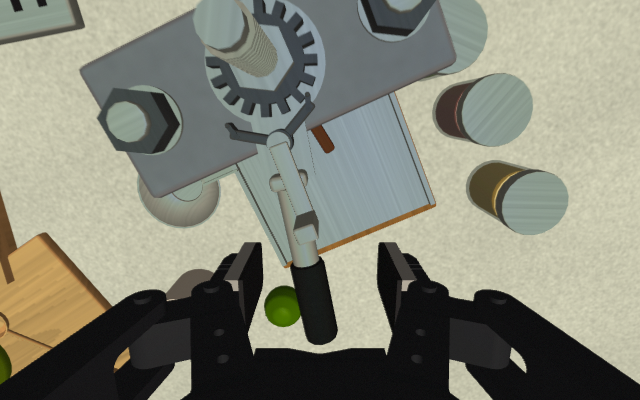

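The lever clearly leans to the right of the bar, so it has flipped. Moving over the grip.

```bash
python3 -m crank '[[-0.2,-3,-0.3,0,0,0,0],[-0.2,-2.85,-0.2,0,0,0,0],[-0.2,0,0,1,0,0,-5.3],[-0.2,0,0,0,0,0,-5.3],[-0.2,0,0,0,0,0,0]]'
python3 - <<'E'
from h import *
cam("wrist","i_wrist")
for c in cams: print(c,[(x["p"],x["location"],atz(c,x["location"],.279)) for x in place_of("pawl_tab",c)[:1]],[(x["p"],x["location"],atz(c,x["location"],.249)) for x in place_of("handle_grip",c)[:1]])
rel([.524,.028,.246],.013)
E
```

```text
time: 9.3
eef_pos: [0.5242, 0.0278, 0.3232]
tcp_rot: [1.0, 0.006, -0.001, -0.0]
contact_force: [0.8, -0.3, -0.5]
opening: 0.601
wrist [(0.73, [337.3, 120.0], array([0.585, 0.02 , 0.279]))] [(0.94, [317.0, 223.5], array([0.522, 0.029, 0.249]))]
t 9.45 at [0.525 0.028 0.324] F [-0.2  0.4  0.8] op 0.6
shift cm [-0.075 -0.034  7.807] turn deg [-0.006  0.026 -0.175]
```

View pics/i_wrist.png

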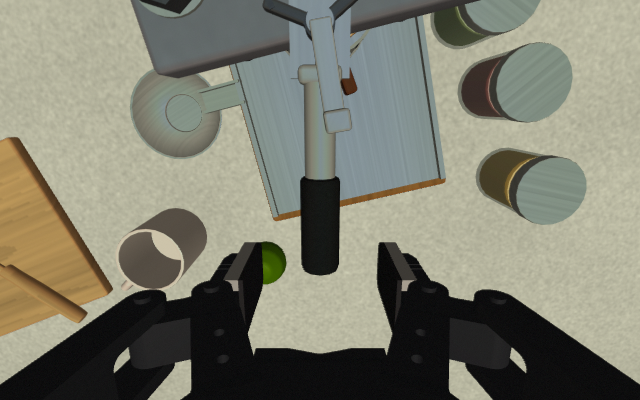

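```bash
python3 -m crank '[[-0.2,0,0,4,0,0,0],[0.2,0,0,3.8,0,0,0],[0.2,0,0,0,0,0,0],[0.2,0,0,0,0,0,0]]'
python3 -m crank '[[0.2,0.1,-1.1,0,0,0,4],[0.2,0.1,-1.12,0,0,0,4],[0.2,0.1,-1.12,0,0,0,4],[0.2,0,0,0,0,0,0]]'
python3 -c "
from h import *
s,e,r=where(); print(np.linalg.norm(e[:2]-[.683,.03]), e, r.as_matrix()[:,0])"
```

```text
time: 9.85
eef_pos: [0.5248, 0.0277, 0.2464]
tcp_rot: [1.0, 0.005, -0.001, -0.0]
contact_force: [0.0, 0.4, 0.0]
opening: 0.395
time: 10.25
eef_pos: [0.5313, 0.0615, 0.2496]
tcp_rot: [0.995, -0.098, 0.003, -0.0]
contact_force: [0.2, -1.3, -0.1]
opening: 0.399
0.15491232440871378 [0.531 0.061 0.25 ] [ 0.981 -0.196  0.005]
```

```bash
python3 -m crank '[[0.2,0.1,-1.96,0,0,0,7.2],[0.2,0.1,-1.96,0,0,0,7.2],[0.2,0.1,-1.96,0,0,0,7.2],[0.2,0.1,-1.96,0,0,0,7.2],[0.2,0.1,-1.96,0,0,0,7.2]]'
python3 -m crank '[[0.2,0,0,0,0,0,0]]'
python3 - <<'E'
from h import *
cam("wrist","j_wrist");cam("scene","j_scene")
s,e,r=where(); print(np.linalg.norm(e[:2]-[.683,.03]), e, r.as_matrix()[:,0])
E
```

```text
time: 10.75
eef_pos: [0.5774, 0.1454, 0.249]
tcp_rot: [0.915, -0.403, 0.002, -0.0]
contact_force: [-0.4, -2.9, 0.5]
opening: 0.397
time: 10.85
eef_pos: [0.578, 0.1463, 0.2486]
tcp_rot: [0.916, -0.4, 0.002, -0.001]
contact_force: [0.3, -0.7, -0.7]
opening: 0.4
0.15701136856333373 [0.576 0.145 0.248] [ 0.68  -0.733  0.001]
```

View pics/j_wrist.png

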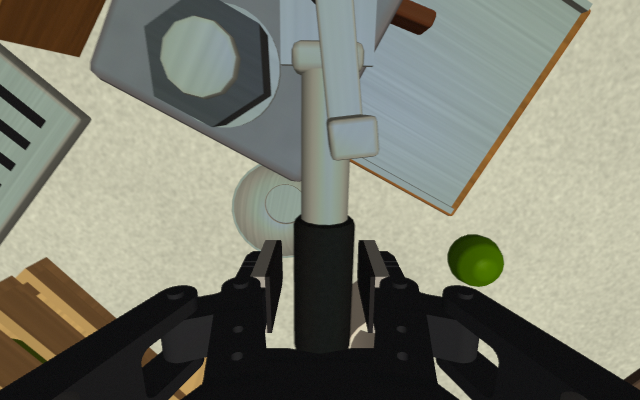

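View pics/j_scene.png

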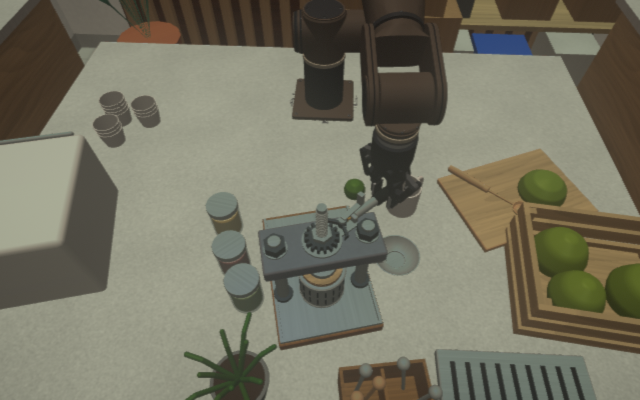

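The handle sits between the pads at about -1.07, with the tab on the anticlockwise side. Starting the driving stroke.

```bash
python3 -m crank '[[0.2,0.12,1.97,0,0,0,-7.2],[0.2,0.12,1.97,0,0,0,-7.2],[0.2,0.12,1.97,0,0,0,-7.2],[0.2,0.12,1.97,0,0,0,-7.2],[0.2,0.12,1.97,0,0,0,-7.2]]'
python3 -m crank '[[0.2,0.12,1.97,0,0,0,-7.2],[0.2,0.12,1.97,0,0,0,-7.2],[0.2,0,0,0,0,0,0]]'
python3 - <<'E'
from h import *
cam("wrist","k_wrist")
s,e,r=where(); print(np.linalg.norm(e[:2]-[.683,.03]), e, r.as_matrix()[:,0])
E
```

```text
time: 11.45
eef_pos: [0.5282, 0.0613, 0.2474]
tcp_rot: [0.995, -0.095, 0.002, -0.002]
contact_force: [4.5, 4.7, -0.5]
opening: 0.403
time: 11.75
eef_pos: [0.525, 0.0201, 0.2473]
tcp_rot: [1.0, 0.026, 0.001, -0.0]
contact_force: [-0.5, 0.5, 0.2]
opening: 0.401
0.15825087164439203 [0.525 0.021 0.247] [0.999 0.051 0.001]
```

View pics/k_wrist.png

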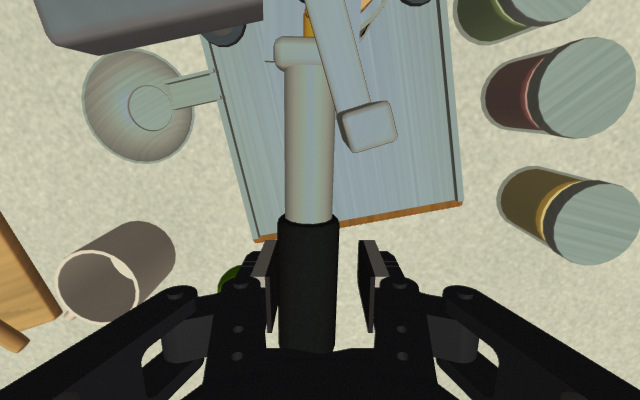

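Driving took about 6 N and the lever is at full positive. Continuing the stroke.

```bash
python3 -m crank '[[0.2,0.12,1.97,0,0,0,-7.2],[0.2,0.12,1.97,0,0,0,-7.2],[0.2,0.12,1.97,0,0,0,-7.2],[0.2,0.12,1.97,0,0,0,-7.2],[0.2,0.12,1.97,0,0,0,-7.2]]'
python3 -m crank '[[0.2,0.12,1.97,0,0,0,-7.2],[0.2,0.12,1.97,0,0,0,-7.2],[0.2,0.12,1.97,0,0,0,-7.2],[0.2,0.12,1.97,0,0,0,-7.2],[0.2,0,0,0,0,0,0]]'
python3 - <<'E'
from h import *
cam("wrist","l_wrist")
s,e,r=where(); print(np.linalg.norm(e[:2]-[.683,.03]), e, r.as_matrix()[:,0],s["qpos"])
E
```

```text
time: 12.3
eef_pos: [0.5593, -0.0677, 0.2469]
tcp_rot: [0.942, 0.336, -0.001, -0.002]
contact_force: [-1.6, 4.9, 2.6]
opening: 0.403
time: 12.8
eef_pos: [0.6234, -0.1159, 0.2463]
tcp_rot: [0.83, 0.558, -0.0, -0.0]
contact_force: [-1.0, 0.2, -0.3]
opening: 0.396
0.1574350928863748 [ 0.623 -0.115  0.246] [ 0.379  0.925 -0.001] [-0.343  0.198  1.686 -0.001  1.258  0.046]
```

View pics/l_wrist.png

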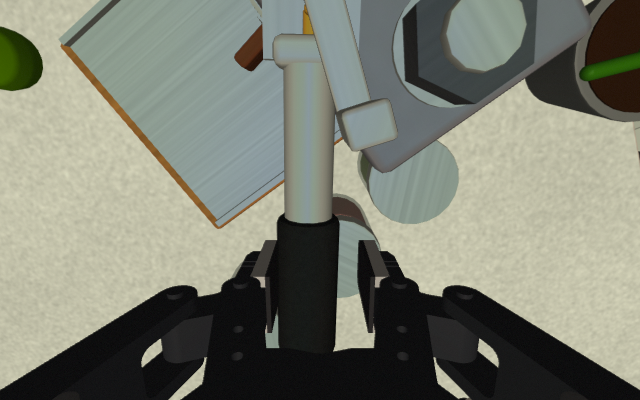

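```bash
python3 -m crank '[[0.2,0.12,-1.97,0,0,0,7.2],[0.2,0.12,-1.97,0,0,0,7.2],[0.2,0.12,-1.97,0,0,0,7.2],[0.2,0.12,-1.97,0,0,0,7.2],[0.2,0.12,-1.97,0,0,0,7.2]]'
python3 -m crank '[[0.2,0.12,-1.97,0,0,0,7.2],[0.2,0.12,-1.97,0,0,0,7.2],[0.2,0.12,-1.97,0,0,0,7.2],[0.2,0.12,-1.97,0,0,0,7.2],[0.2,0.12,-1.97,0,0,0,7.2]]'
python3 -m crank '[[0.2,0.12,-1.97,0,0,0,7.2],[0.2,0.12,-1.97,0,0,0,7.2],[0.2,0.12,-1.97,0,0,0,7.2],[0.2,0,0,0,0,0,0]]'
python3 - <<'E'
from h import *
s,e,r=where(); print(np.linalg.norm(e[:2]-[.683,.03]), e, r.as_matrix()[:,0])
E
```

```text
time: 13.35
eef_pos: [0.5473, -0.0528, 0.2463]
tcp_rot: [0.963, 0.271, 0.0, 0.001]
contact_force: [3.1, -1.3, 0.5]
opening: 0.399
time: 13.85
eef_pos: [0.5237, 0.0416, 0.2464]
tcp_rot: [0.999, -0.04, 0.0, 0.001]
contact_force: [1.0, -1.2, 0.8]
opening: 0.4
time: 14.25
eef_pos: [0.5395, 0.0997, 0.2464]
tcp_rot: [0.975, -0.222, 0.0, -0.0]
contact_force: [-0.4, 0.1, 0.5]
opening: 0.399
0.15950788146683 [0.54  0.1   0.246] [ 0.901 -0.434  0.001]
```

```bash
python3 -m crank '[[0.2,0.12,-1.97,0,0,0,7.2],[0.2,0.12,-1.97,0,0,0,7.2],[0.2,0.12,-1.97,0,0,0,7.2],[0.2,0,0,0,0,0,0]]'
python3 - <<'E'
from h import *
cam("wrist","m_wrist")
s,e,r=where(); print(np.linalg.norm(e[:2]-[.683,.03]), e, r.as_matrix()[:,0])
E
```

```text
time: 14.65
eef_pos: [0.5751, 0.1458, 0.2462]
tcp_rot: [0.916, -0.4, 0.0, 0.0]
contact_force: [-0.8, -0.3, 0.1]
opening: 0.402
0.15820242015236735 [0.575 0.145 0.246] [ 0.681 -0.732  0.   ]
```

View pics/m_wrist.png

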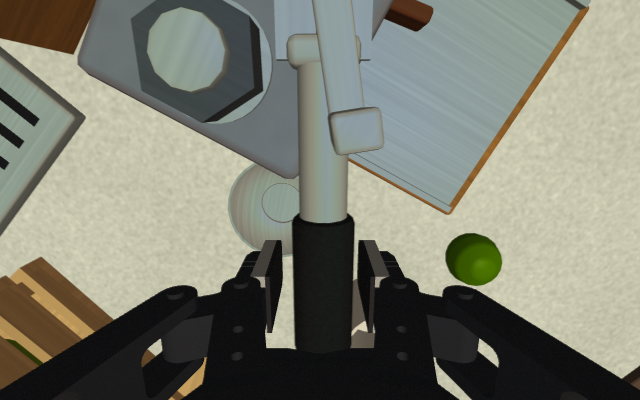

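The handle is back at about -1.07. Now the second driving stroke.

```bash
python3 -m crank '[[0.2,0.12,1.97,0,0,0,-7.2],[0.2,0.12,1.97,0,0,0,-7.2],[0.2,0.12,1.97,0,0,0,-7.2],[0.2,0.12,1.97,0,0,0,-7.2],[0.2,0.12,1.97,0,0,0,-7.2]]'
python3 -m crank '[[0.2,0.12,1.97,0,0,0,-7.2],[0.2,0.12,1.97,0,0,0,-7.2],[0.2,0.12,1.97,0,0,0,-7.2],[0.2,0.12,1.97,0,0,0,-7.2],[0.2,0.12,1.97,0,0,0,-7.2]]'
python3 -m crank '[[0.2,0.12,1.97,0,0,0,-7.2],[0.2,0.12,1.97,0,0,0,-7.2],[0.2,0.12,1.97,0,0,0,-7.2],[0.2,0.12,1.97,0,0,0,-7.2],[0.2,0.12,1.97,0,0,0,-7.2]]'
python3 -m crank '[[0.2,0.12,1.97,0,0,0,-7.2],[0.2,0,0,0,0,0,0]]'
python3 - <<'E'
from h import *
cam("side","n_side")
s,e,r=where(); print(np.linalg.norm(e[:2]-[.683,.03]), e, r.as_matrix()[:,0])
im=cv2.imread("pics/n_side.png")[100:250,200:400]; cv2.imwrite("pics/n2.png",cv2.resize(im,None,fx=4,fy=4,interpolation=cv2.INTER_CUBIC))
E
```

```text
time: 15.2
eef_pos: [0.5264, 0.0608, 0.2464]
tcp_rot: [0.995, -0.095, 0.001, -0.002]
contact_force: [4.6, 4.7, -0.7]
opening: 0.395
time: 15.7
eef_pos: [0.537, -0.0353, 0.2464]
tcp_rot: [0.976, 0.217, 0.0, -0.002]
contact_force: [1.3, 6.1, 0.3]
opening: 0.396
time: 16.2
eef_pos: [0.602, -0.1071, 0.2462]
tcp_rot: [0.861, 0.508, -0.001, -0.003]
contact_force: [-3.7, 6.3, 2.6]
opening: 0.407
time: 16.4
eef_pos: [0.6213, -0.1171, 0.246]
tcp_rot: [0.829, 0.559, -0.001, -0.0]
contact_force: [-0.8, 0.2, 0.9]
opening: 0.401
0.1593404809474722 [ 0.621 -0.117  0.246] [ 0.378  0.926 -0.001]
```

View pics/n2.png

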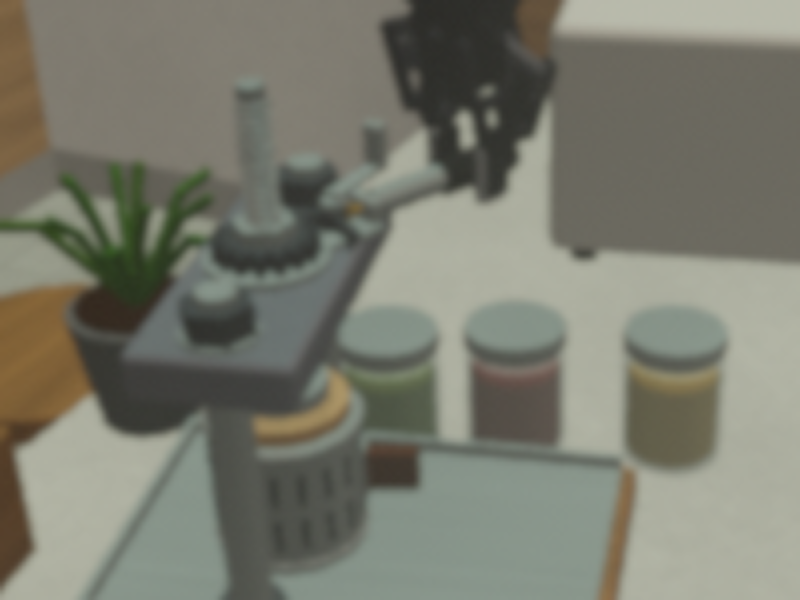

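The foot's rim now shows above the block at (320,380) in the zoomed side view. By geometry it has risen at least 4.9 mm. Time is plentiful, so I'll add a partial third stroke for margin.

```bash
python3 -m crank '[[0.2,0.12,-1.97,0,0,0,7.2],[0.2,0.12,-1.97,0,0,0,7.2],[0.2,0.12,-1.97,0,0,0,7.2],[0.2,0.12,-1.97,0,0,0,7.2],[0.2,0.12,-1.97,0,0,0,7.2]]'
python3 -m crank '[[0.2,0.12,-1.97,0,0,0,7.2],[0.2,0.12,-1.97,0,0,0,7.2],[0.2,0.12,-1.97,0,0,0,7.2],[0.2,0.12,-1.97,0,0,0,7.2],[0.2,0,0,0,0,0,0]]'
python3 -m crank '[[0.2,0.12,1.97,0,0,0,-7.2],[0.2,0.12,1.97,0,0,0,-7.2],[0.2,0.12,1.97,0,0,0,-7.2],[0.2,0.12,1.97,0,0,0,-7.2],[0.2,0.12,1.97,0,0,0,-7.2]]'
python3 -m crank '[[0.2,0.12,1.97,0,0,0,-7.2],[0.2,0.12,1.97,0,0,0,-7.2],[0.2,0.12,1.97,0,0,0,-7.2],[0.2,0.12,1.97,0,0,0,-7.2],[0.2,0,0,0,0,0,0]]'
python3 - <<'E'
from h import *
cam("wrist","o_wrist")
s,e,r=where(); print(np.linalg.norm(e[:2]-[.683,.03]), e, r.as_matrix()[:,0])
E
```

```text
time: 16.95
eef_pos: [0.5458, -0.0537, 0.2464]
tcp_rot: [0.962, 0.271, 0.001, 0.001]
contact_force: [2.7, -1.0, -1.2]
opening: 0.404
time: 17.45
eef_pos: [0.5224, 0.0224, 0.2464]
tcp_rot: [1.0, 0.028, 0.0, 0.0]
contact_force: [1.4, -0.4, -0.1]
opening: 0.404
time: 17.95
eef_pos: [0.5574, -0.0695, 0.2462]
tcp_rot: [0.941, 0.338, -0.0, -0.002]
contact_force: [-0.8, 5.8, 2.6]
opening: 0.403
time: 18.45
eef_pos: [0.6213, -0.1177, 0.2459]
tcp_rot: [0.829, 0.559, -0.0, -0.0]
contact_force: [-1.3, 0.9, 0.4]
opening: 0.394
0.15993724864028433 [ 0.621 -0.117  0.246] [ 0.378  0.926 -0.001]
```

View pics/o_wrist.png

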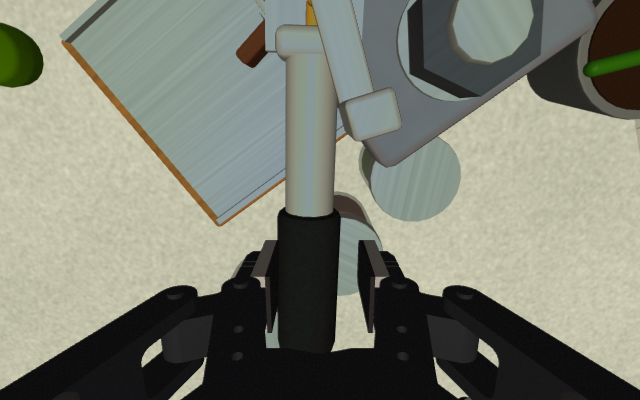

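Third stroke done: forces were about 6 N while driving, the lever is positive, and the handle is parked at about +0.93. I'll release, lift, move in front of the press, and look for the lug.

```bash
python3 -m crank '[[0.2,0,-0.35,0,0,0,0],[0.1,0,0,-5,0,0,0],[0,0,0,-5,0,0,0],[0,-5,0,0,0,0,0],[0,-5,0,0,0,0,0]]'
python3 -m crank '[[0,0,0,0,0,0,8.5],[0,0,0,0,0,0,8.5],[0,0,0,0,0,0,8.5],[0,0,0,0,0,0,8.5],[0,0,0,0,0,0,8.5]]'
python3 - <<'E'
from h import *
cam("wrist","p_wrist");cam("side","p_side")
for c in cams: print(c,[(t,x["p"],x["location"],atz(c,x["location"],z)) for t,z in(("basket_lug",.093),("basket",.045),("pawl_tab",.279),("handle_grip",.249)) for x in place_of(t,c)[:1]])
rel([.49,-.02,.25],.4,30)
E
```

```text
time: 19.0
eef_pos: [0.5802, -0.2074, 0.35]
tcp_rot: [0.829, 0.56, 0.001, 0.003]
contact_force: [0.1, -1.0, -0.7]
opening: 0.499
time: 19.5
eef_pos: [0.5794, -0.2072, 0.3465]
tcp_rot: [0.976, 0.216, 0.0, 0.0]
contact_force: [-0.8, -0.2, 0.6]
opening: 0.501
wrist [('basket_lug', 0.67, [151.0, 49.6], array([0.62 , 0.003, 0.093])), ('basket', 0.41, [150.1, 52.0], array([0.615, 0.027, 0.045])), ('pawl_tab', 0.48, [62.9, 187.6], array([ 0.536, -0.062,  0.279])), ('handle_grip', 0.74, [209.1, 97.6], array([ 0.617, -0.114,  0.249]))]
side [('basket_lug', 0.97, [298.4, 216.4], array([0.621, 0.003, 0.093])), ('basket', 0.88, [271.4, 233.7], array([0.682, 0.038, 0.045])), ('pawl_tab', 0.63, [292.5, 132.2], array([ 0.67 , -0.079,  0.279])), ('handle_grip', 0.85, [315.1, 140.2], array([ 0.628, -0.119,  0.249]))]
t 20.0 at [ 0.58  -0.207  0.346] F [-0.7 -0.3  0. ] op 0.5
shift cm [ -0.106 -20.808   9.629] turn deg [-0.653 29.997  2.437]
```

View pics/p_wrist.png

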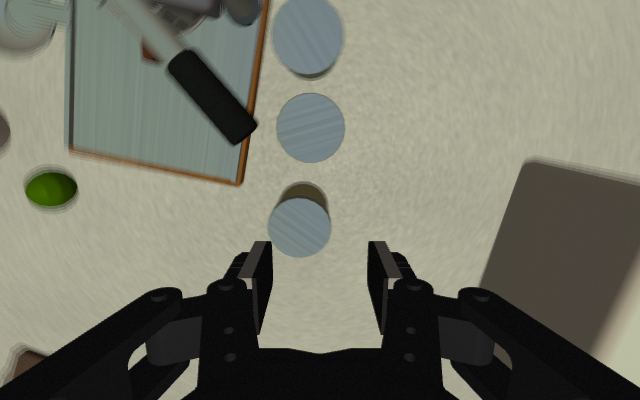

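View pics/p_side.png

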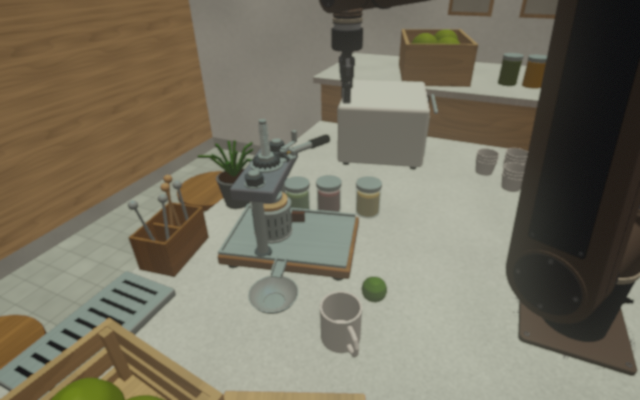

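Both cameras put the lug at (0.6205, 0.003), 69 mm from the axis as expected, so lug yaw is about 0.41. The handle is off to the right, clear of the way in. Moving to the front and leaning the tool.

```bash
python3 -m crank '[[0,0,-4.2,0,0,0,0.6],[0,0,-4.2,0,0,0,0.6],[0,0,-4.2,0,0,0,0.6],[0,0,-4.2,0,0,0,0],[0,0,-4.2,0,0,0,0]]'
python3 -m crank '[[0,0,0,0,0,7.5,0],[0,0,0,0,0,7.5,0],[0,0,0,0,0,7.5,0],[0,0,0,0,0,7.5,0],[0,0,0,0,0,0,0]]'
python3 - <<'E'
from h import *
rel([.49,-.02,.13],.41,30)
print(get_state()["qpos"],where()[2].as_matrix())
E
```

```text
time: 20.5
eef_pos: [0.4931, -0.0148, 0.3464]
tcp_rot: [0.979, 0.204, 0.0, 0.0]
contact_force: [0.4, 1.1, 0.5]
opening: 0.496
time: 21.0
eef_pos: [0.4921, -0.0164, 0.3445]
tcp_rot: [0.946, 0.196, 0.253, -0.053]
contact_force: [-0.2, -0.2, -0.1]
opening: 0.499
t 21.0 at [ 0.492 -0.016  0.344] F [-0.2 -0.2 -0.1] op 0.5
shift cm [-10.986   0.274  18.421] turn deg [-0.058  0.074 -0.05 ]
[-0.422 -0.436  2.139  0.426  1.108  0.61 ] [[ 0.795  0.398  0.457]
 [ 0.345 -0.917  0.2  ]
 [ 0.499 -0.001 -0.867]]
```

```bash
python3 -m crank '[[0,-2.2,0,3.7,0,0,0],[0,-2.2,0,3.7,0,0,0],[0,-2.2,0,3.7,0,0,0],[0,-2.2,0,3.7,0,0,0],[0,0,0,0,0,0,0]]'
python3 - <<'E'
from h import *
s,e,r=where()
c=np.array([.684,.0305]);u=np.array([np.cos(.41),np.sin(.41)])
g=c-u*.074; print("grasp",g)
pre=c-u*.125
rel([*pre,.13],.41,30); rel([*pre,.095],.41,30); rel([*g,.095],.41,30)
print(s["qpos"])
cam("wrist","q_wrist"); print([(x["p"],x["location"],atz("wrist",x["location"],.093)) for x in place_of("basket_lug","wrist")[:1]])
E
```

```text
time: 21.5
eef_pos: [0.4883, -0.0151, 0.1674]
tcp_rot: [0.947, 0.197, 0.247, -0.057]
contact_force: [-0.4, 0.1, -1.0]
opening: 0.498
grasp [0.616 0.001]
t 21.5 at [ 0.488 -0.015  0.167] F [-0.4  0.1 -1. ] op 0.5
shift cm [4.508 3.678 6.791] turn deg [-0.598  0.632 -0.129]
t 21.5 at [ 0.488 -0.015  0.167] F [-0.4  0.1 -1. ] op 0.5
shift cm [2.792 3.714 9.841] turn deg [-0.598  0.632 -0.129]
t 21.5 at [ 0.488 -0.015  0.167] F [-0.4  0.1 -1. ] op 0.5
shift cm [ 7.236  3.73  12.342] turn deg [-0.598  0.632 -0.129]
[-0.424 -0.256  2.34   0.552  0.784  0.394]
[(0.77, [370.1, 99.3], array([0.618, 0.003, 0.093]))]
```

View pics/q_wrist.png

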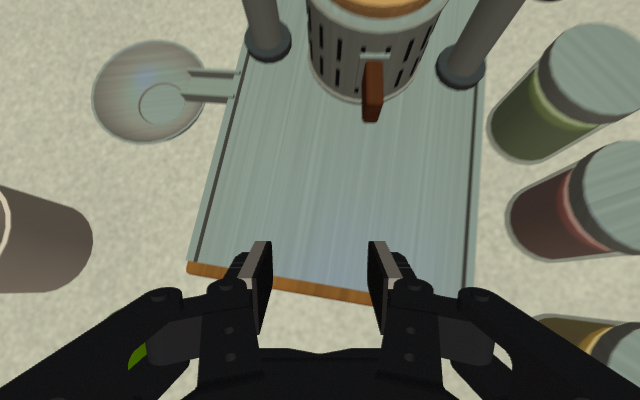

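The lug shows at (372,90), aligned with the tool's approach plane and about 3.7 cm to its right. Moving to the pre-grasp pose.

```bash
python3 -m crank '[[0,2.2,1.85,3.4,0,0,0],[0,2.3,1.85,3.4,0,0,0],[0,-1.7,0,3.0,0,0,0],[0,0,0,0,0,0,0]]'
python3 - <<'E'
from h import *
s,e,r=where()
c=np.array([.684,.0305]);u=np.array([np.cos(.41),np.sin(.41)])
g=c-u*.074
rel([*g,.095],.41,30)
print(s["qpos"])
cam("wrist","r_wrist"); print([(x["p"],x["location"],atz("wrist",x["location"],.093)) for x in place_of("basket_lug","wrist")[:1]])
E
```

```text
time: 22.0
eef_pos: [0.5743, -0.0212, 0.1023]
tcp_rot: [0.946, 0.198, 0.252, -0.054]
contact_force: [-1.0, -0.2, -1.0]
opening: 0.504
t 22.0 at [ 0.574 -0.021  0.102] F [-1.  -0.2 -1. ] op 0.5
shift cm [ 3.73  -0.353  2.98 ] turn deg [-0.222  0.14   0.074]
[-0.359  0.074  2.183  0.663  0.603  0.298]
[(0.94, [308.9, 172.3], array([0.617, 0.003, 0.093]))]
```

View pics/r_wrist.png

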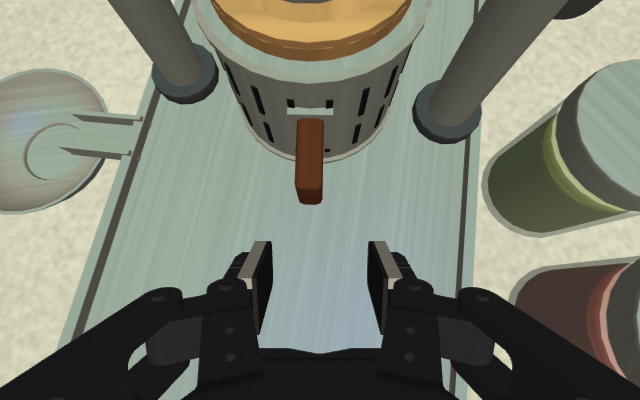

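```bash
python3 -m crank '[[0,1.9,-0.2,1.5,0,0,0],[0,1.8,-0.15,1.4,0,0,0],[0,0,0,0,0,0,0]]'
python3 - <<'E'
from h import *
s,e,r=where()
c=np.array([.684,.0305]);u=np.array([np.cos(.41),np.sin(.41)])
g=c-u*.074
rel([*g,.095],.41,30)
cam("wrist","s_wrist");cam("side","s_side")
im=cv2.imread("pics/s_side.png")[100:250,200:400]; cv2.imwrite("pics/s2.png",cv2.resize(im,None,fx=4,fy=4,interpolation=cv2.INTER_CUBIC))
E
```

```text
time: 22.4
eef_pos: [0.6184, 0.0003, 0.1011]
tcp_rot: [0.945, 0.198, 0.256, -0.052]
contact_force: [0.1, -1.0, 0.6]
opening: 0.502
t 22.4 at [0.618 0.    0.101] F [ 0.1 -1.   0.6] op 0.5
shift cm [-0.464 -0.155  0.438] turn deg [ 0.138 -0.325  0.25 ]
```

View pics/s_wrist.png

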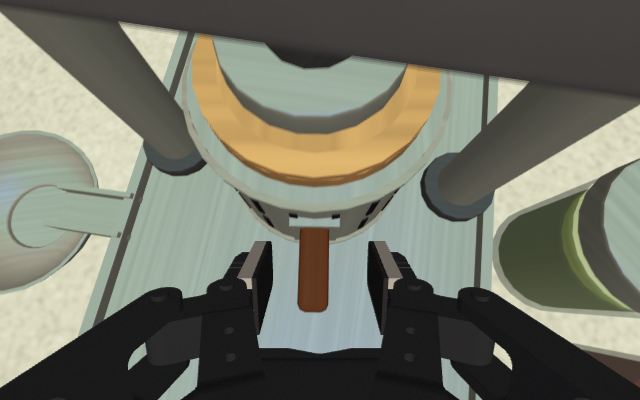

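View pics/s2.png

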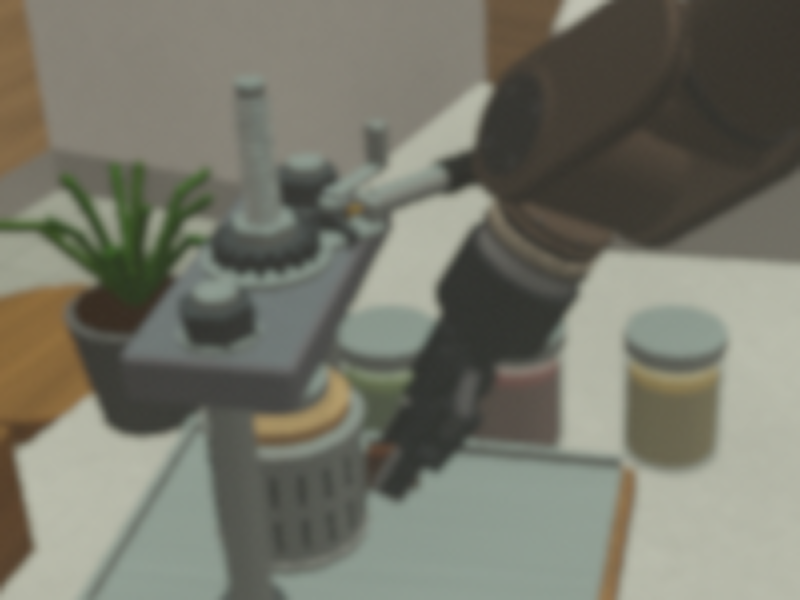

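The lug is between the pads (column 313), and the foot stands above the block. I'll lower slightly, then close.

```bash
python3 -m crank '[[0,-0.3,-0.15,0.45,0,0,0],[0.4,0,0,0,0,0,0],[1,0,0,0,0,0,0],[1,0,0,0,0,0,0],[1,0,0,0,0,0,0]]' 40
python3 -m crank '[[1,0,0,0,0,0,0],[1,0,0,0,0,0,0]]'
python3 - <<'E'
from h import *
s,e,r=where(); print(e,r.as_matrix())
f=np.array([-np.cos(.25),-np.sin(.25),0]); print("pull dir in tool",r.inv().apply(f),"up",r.inv().apply([0,0,1]))
cam("wrist","t_wrist")
E
```

```text
time: 23.0
eef_pos: [0.6138, 0.001, 0.0912]
tcp_rot: [0.946, 0.197, 0.253, -0.053]
contact_force: [-4.5, -2.1, 2.2]
opening: 0.13
time: 23.2
eef_pos: [0.614, 0.0011, 0.0912]
tcp_rot: [0.946, 0.197, 0.253, -0.053]
contact_force: [-2.7, -1.5, 2.0]
opening: 0.134
[0.614 0.001 0.091] [[ 0.794  0.4    0.458]
 [ 0.346 -0.917  0.2  ]
 [ 0.5    0.    -0.866]]
pull dir in tool [-0.855 -0.16  -0.493] up [ 0.5    0.    -0.866]
```

View pics/t_wrist.png

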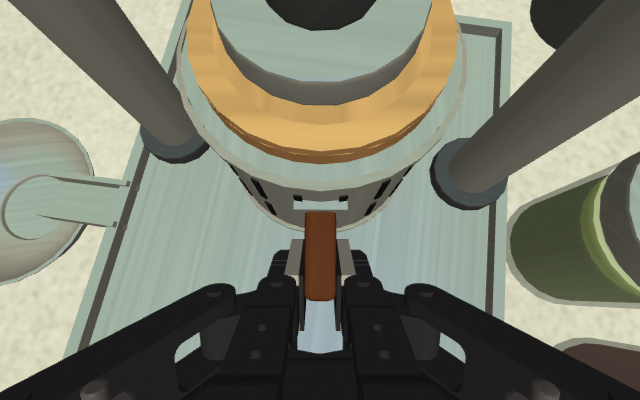

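The lug is gripped, with the opening at 11.4 mm. Pulling along the press's front direction, gently at first.

```bash
python3 -m crank '[[1,-0.43,-0.08,-0.25,0,0,0],[1,-0.86,-0.16,-0.5,0,0,0],[1,-0.86,-0.16,-0.5,0,0,0],[1,0,0,0,0,0,0]]'
python3 - <<'E'
from h import *
cam("wrist","u_wrist"); cam("side")
print([(x["p"],atz("side",x["location"],.045)) for x in place_of("basket","side")[:1]])
E
```

```text
time: 23.65
eef_pos: [0.5883, -0.0049, 0.0912]
tcp_rot: [0.946, 0.198, 0.253, -0.053]
contact_force: [-4.4, -1.6, 1.4]
opening: 0.13
[(0.92, array([0.654, 0.02 , 0.045]))]
```

View pics/u_wrist.png

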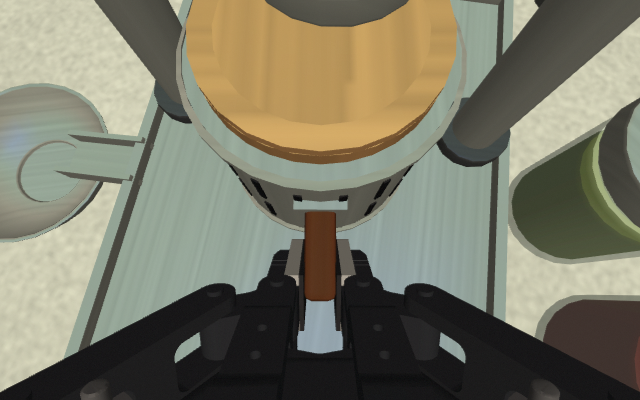

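The basket slides freely under the foot. Continuing.

```bash
python3 -m crank '[[1,-1.2,-0.23,-0.69,0,0,0],[1,-1.2,-0.23,-0.69,0,0,0],[1,-1.2,-0.23,-0.69,0,0,0],[1,-1.2,-0.23,-0.69,0,0,0],[1,0,0,0,0,0,0]]'
python3 -m crank '[[1,-1.2,-0.23,-0.69,0,0,0],[1,-1.2,-0.23,-0.69,0,0,0],[1,-1.0,-0.2,-0.58,0,0,0],[1,0,0,0,0,0,0]]'
python3 - <<'E'
from h import *
s,e,r=where(); print(e,s["qpos"]); d=e[:2]-[.6138,.001]; print("pull",d@-np.array([np.cos(.25),np.sin(.25)]), d@np.array([-np.sin(.25),np.cos(.25)]))
cam("wrist","v_wrist"); cam("side","v_side");cam("scene","v_scene")
for c in ["side","scene"]:
  for x in place_of("basket",c)[:1]:
    p=atz(c,x["location"],.045); v=p[:2]-[.683,.03]; print(c,x["p"],p,"press x,y",v@[np.cos(.25),np.sin(.25)],v@[-np.sin(.25),np.cos(.25)])
E
```

```text
time: 24.3
eef_pos: [0.5346, -0.0187, 0.0912]
tcp_rot: [0.946, 0.197, 0.253, -0.053]
contact_force: [-3.3, -1.1, 1.9]
opening: 0.137
time: 24.7
eef_pos: [0.4962, -0.0284, 0.0912]
tcp_rot: [0.946, 0.197, 0.253, -0.053]
contact_force: [-2.9, -0.7, 0.7]
opening: 0.134
[ 0.496 -0.028  0.091] [-0.447 -0.082  2.364  0.706  0.621  0.178]
pull 0.12122949487726278 0.000643929251483988
side 0.78 [0.561 0.002 0.045] press x,y -0.12482818989538219 0.0030650394330916796
```

View pics/v_side.png

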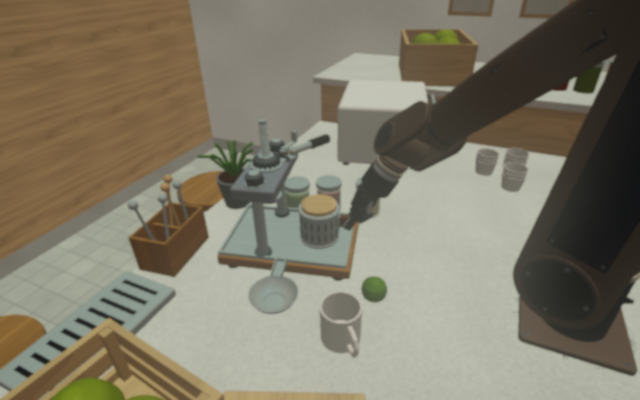

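View pics/v_scene.png

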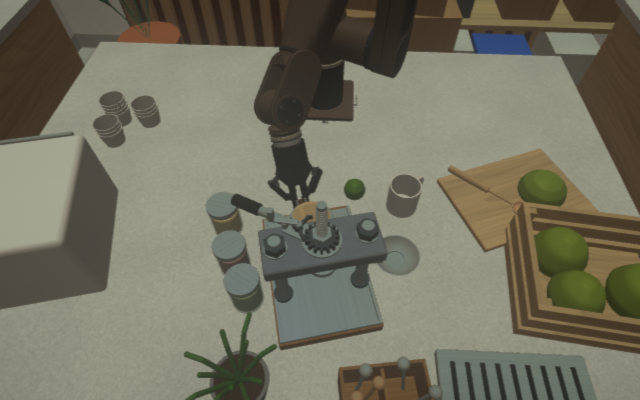

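The basket stands at press x of about -0.123, y about 0, upright and in the middle of its window. Releasing and backing off along the fingers.

```bash
python3 -m crank '[[0.5,0,0,0,0,0,0],[0.2,0,0,0,0,0,0],[0,0,0,0,0,0,0],[0,0,0,0,0,0,0]]'
python3 -m crank '[[0,0,0,-2,0,0,0],[0,0,0,-4,0,0,0],[0,0,0,-4,0,0,0],[0,0,0,-3,0,0,0],[0,0,0,0,0,0,0]]'
python3 - <<'E'
from h import *
s,e,r=where(); print(s["time"],e,s["contact_force"],s["dq"])
for c in ["wrist","side","scene"]:
  cam(c,"w_"+c)
  for x in place_of("basket",c)[:1]:
    p=atz(c,x["location"],.045); v=p[:2]-[.683,.03]; print(c,x["p"],p,"press x,y",v@[np.cos(.25),np.sin(.25)],v@[-np.sin(.25),np.cos(.25)])
  for t,z in(("basket_lug",.093),("pawl_tab",.279),("handle_grip",.249),("dish",0),("mug",0),("lime",0)):
    for x in place_of(t,c)[:1]: print(c,t,round(x["p"],2),atz(c,x["location"],z))
  for x in place_of("jar_a",c)[:3]: print(c,"jar",round(x["p"],2),atz(c,x["location"],0))
im=cv2.imread("pics/w_side.png")[100:250,200:400]; cv2.imwrite("pics/w2.png",cv2.resize(im,None,fx=4,fy=4,interpolation=cv2.INTER_CUBIC))
E
```

```text
time: 25.35
eef_pos: [0.497, -0.0282, 0.0914]
tcp_rot: [0.946, 0.197, 0.254, -0.053]
contact_force: [-1.1, 0.3, 0.1]
opening: 0.499
time: 25.85
eef_pos: [0.4385, -0.0559, 0.2088]
tcp_rot: [0.945, 0.197, 0.257, -0.049]
contact_force: [-0.4, 1.0, 1.1]
opening: 0.502
25.85 [ 0.438 -0.056  0.209] [-0.407  1.046  1.077] [ 0.022  0.074  0.041  0.012 -0.054 -0.011]
wrist 0.64 [0.565 0.002 0.045] press x,y -0.12135999648508736 0.002286059010017671
wrist basket_lug 0.59 [ 0.5   -0.025  0.093]
wrist dish 0.92 [0.583 0.201 0.   ]
wrist mug 0.91 [0.414 0.226 0.   ]
wrist lime 0.92 [0.389 0.104 0.   ]
wrist jar 0.91 [ 0.51  -0.218  0.   ]
wrist jar 0.84 [ 0.619 -0.179  0.   ]
wrist jar 0.67 [ 0.703 -0.139  0.   ]
side 0.72 [ 0.571 -0.005  0.045] press x,y -0.11724298336236583 -0.006139760536437772
side basket_lug 0.57 [ 0.499 -0.015  0.093]
side pawl_tab 0.59 [ 0.653 -0.065  0.279]
side handle_grip 0.86 [ 0.622 -0.119  0.249]
side dish 0.7 [0.585 0.202 0.   ]
side mug 0.78 [0.42  0.233 0.   ]
side lime 0.55 [0.392 0.108 0.   ]
side jar 0.74 [ 0.704 -0.149  0.   ]
side jar 0.66 [ 0.623 -0.183  0.   ]
side jar 0.56 [ 0.513 -0.216  0.   ]
scene 0.43 [ 0.536 -0.204  0.045] press x,y -0.2004435881959408 -0.19037957136095698
scene basket_lug 0.67 [0.484 0.202 0.093]
scene pawl_tab 0.56 [ 0.668 -0.064  0.279]
scene handle_grip 0.86 [ 0.62  -0.113  0.249]
scene dish 0.66 [0.586 0.205 0.   ]
scene mug 0.73 [0.404 0.218 0.   ]
scene lime 0.58 [0.389 0.097 0.   ]
scene jar 0.81 [ 0.509 -0.212  0.   ]
scene jar 0.8 [ 0.695 -0.135  0.   ]
scene jar 0.79 [ 0.618 -0.17   0.   ]
```

View pics/w2.png

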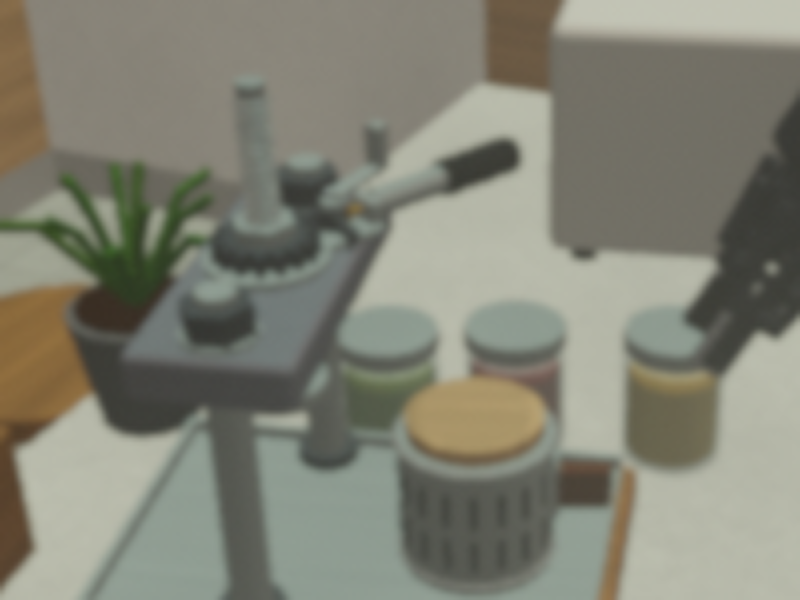

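View pics/w_wrist.png

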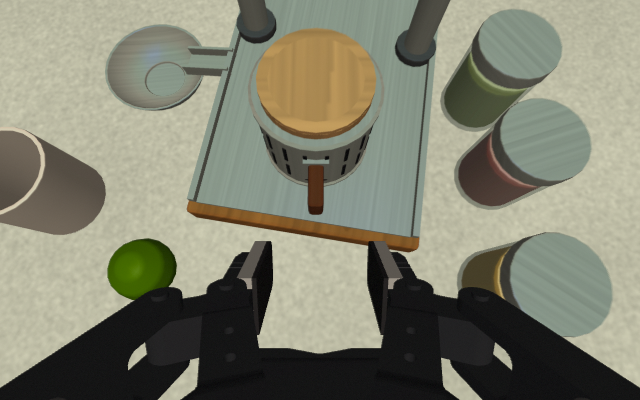

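View pics/w_scene.png

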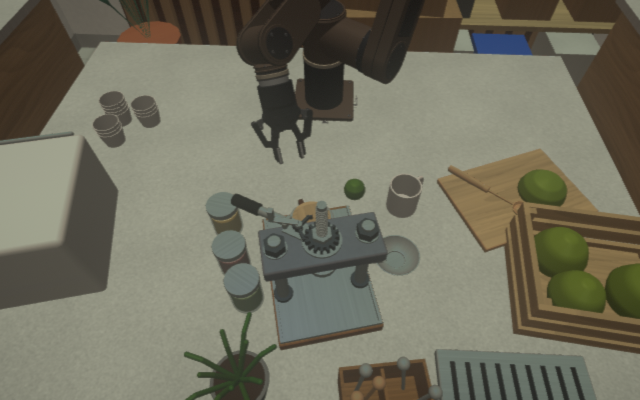

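The basket stands upright on the plate in front of the beam, the gripper is clear, and the bystanders haven't moved. Letting the arm settle, then handing in.

```bash
python3 -m crank '[[0,0,0,0,0,0,0],[0,0,0,0,0,0,0],[0,0,0,0,0,0,0]]'
python3 -c "
from plant import *
print(sign_off())"
```

```text
time: 27.5
eef_pos: [0.4372, -0.0542, 0.2038]
tcp_rot: [0.946, 0.197, 0.253, -0.053]
contact_force: [-0.0, -0.5, 0.1]
opening: 0.501
the job is handed in; nothing more can be done
None
```

I unloaded the press and handed the job in at 27.5 s; there is no verdict to report. I flipped the thumb lever to the loosening side and worked the handle through two full driving strokes and one partial one. Then I drew the basket out by its lug, let go and backed away.

**Last checks:**
- **Basket:** it stands upright on the plate. The wrist and side cameras put it about 117–121 mm in front of the screw's axis and within 6 mm of the middle.
- **Foot:** it has risen at least 4.9 mm by stroke geometry, not counting the partial stroke. I did not measure the height directly, but the basket slid out under the foot without catching.
- **Lever:** it lies on the anticlockwise (loosening) side in the last wrist view, taken before the final release of the handle. I did not look closely at it after that.
- **Bystanders:** jars, dish, mug and lime are where they started, within about 12 mm. That is roughly the spread between cameras.
- **Gripper:** it is clear of everything, with near-zero force readings.

**Disagreements:** the scene camera's final basket and lug detections were clearly wrong (0.2 m off to the sides), because the handle and beam hide the basket from it. I discarded them in favour of the wrist and side cameras and the arm's own 121 mm pull. The side camera's tab position was also 15 mm off the scene camera's.

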